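Level the packing scale and prove it under hand pressure

TASK

The packing scale has just been moved and its front foot is still wound in, so the weighing plate slopes down to the front. Lay the spirit level gently on the middle of the plate, pointing front to back, then turn the foot's knob until the plate is level, so that the bubble stands midway between its two lines while you press the spirit level down, firmly but not hard (about one kilogram's push). Finish holding: the program ends with the fingers still pressing like that and the bubble still centred; leave the other things on the bench alone.

Things in the scene. Friction and masses are not known exactly. Their poses are not given: they have to be found in the camera images.
- platform (a point): Middle of the top of the scale's weighing plate: bare steel, 270 mm front to back (x) by 230 mm (y), 75 mm above the bench. x points to the back (the read-out), y left, z up. The plate rocks on fixed rear feet; at the start its front is 4 to 10 mrad low. Its load cell gives: 10 N on the middle lowers the front by 1 mrad more while it lasts.
- knob_grip (a point): Grip point, 115 mm above the bench on the upright axis of the front foot's round black knob (42 mm across, 102 to 128 mm high; 165 mm in front (-x) of the plate's middle). Clockwise seen from above raises the plate's front, 5 mrad per rad; the knob keeps its height and stays where it is left (0.1 N m). It starts 0.9 to 1.9 rad short of level and turns at least 0.6 rad past it.
- spirit_level: Aluminium spirit level, 220 x 26 x 40 mm, about 0.33 kg, standing on its sole beside the scale, left or right. Origin at the centre of the sole, x lengthwise, y across (26 mm, to grasp from above at the middle), z up. Its vial lies in the upper edge 65 mm from the middle toward +x, with two black lines 17 mm apart; the round plumb vial at the other end is not used.
- level_top (a point): Middle of the 60 mm long dark rubber thumb pad, flush in the top of the spirit level, 40 mm above its sole: the place to press.
- bubble (a joint): Position of the bubble (a pale lozenge in yellow-green fluid, some 13 mm of it showing) along the vial, in m: 0 is midway between the lines, + toward the spirit level's +x end. It moves to the higher end: 1.5 mm per mrad of slope (+ when the +x end is higher), stops at +-14 mm, and needs about 1.5 s to settle.
- nut_driver: Nut driver with a red handle, 196 mm long, lying on the bench on the other side of the scale. Leave it.
- caliper: Steel caliper, 229 mm long, flat on the bench at the left. Leave it.
- scale_plate: The weighing plate itself, 13 mm thick, on the scale's low grey body; 156 mm behind its middle stands a read-out on a short column (top 165 mm above the bench). Origin between the rear feet, 105 mm behind and 55 mm below the middle of the plate's top; axes as at platform.

How it is judged:
By the outcome, as a careful person would: the job done as asked, in the order asked, and still so for the second after the job is handed in, while the arm keeps its last pose, push and grip.
It also fails if it takes over 72 s, if anything falls off the work surface, if the arm or the gripper's body presses on something with over 40 N, if the wrist force passes 120 N, or if a joint passes its speed limit or range.

ROBOT

A 6-joint arm with a two-finger parallel gripper is mounted at the origin on a cart in front of the work surface, level with it; the furniture and walls round the work are solid. World frame = base frame: x ahead of the robot, y to its left, z up, the work surface at z = 0. Lengths are in mm, angles in rad, forces in N, time in s.
With the tool pointing down it reaches from about 325 to 1000 mm from the base axis. Payload 5.1 kg.
Tool frame: the origin (TCP) lies between the finger pads; the fingertips stand 8 mm ahead of it and the grasp point (between the pads) lies 11 mm behind it; z points along the fingers, y is the line along which they close (so a half turn about z gives the same grasp; the last joint's range is limited). The gripper opens to 85 mm and grips with 20 to 120 N. Pads are 22 mm wide; open, the fingers measure 114 mm over their backs; the gripper's body (76 mm by 85 mm) begins 54 mm behind the grasp point. The pads swing forward as they close: fully open they stand 13 mm farther back than shut.
Start: joints at [1.09, 0.124, 1.65, -0, 1.367, -0.083], TCP at [251.823, 599.224, 239.322] pointing down, gripper open.
Joint ranges: [-2.61, 2.61], [-1.02, 2.33], [0.03, 2.71], [-1.35, 4.49], [0.32, 2.68], [-2.91, 2.91]. Speed limits (rad/s): [2.57, 2.57, 3.14, 3.14, 3.14, 3.14].

INTERFACE

Orientations are given as a unit quaternion [w, x, y, z].
In Python, from cell import arm gives the robot as it stands.
- The arm moves only by the tool send_rows, never from a script. Its arguments are lists of equal length, an entry for each row: "slide": the shift along the world's x, y, z in mm, a list of three; "delta_rot": the turn, a rotation vector about the world's x, y, z in degrees, a list of three; "gripper": the closure, from -1 (fully open) to 1 (shut). In form: {"slide": [[dx, dy, dz], ...], "delta_rot": [[ax, ay, az], ...], "gripper": [gripper, ...]}. A call has 1 to 10 rows; each row shifts and turns the commanded pose from where the row before left it; what a row does not reach is not made up. A row lasts 1/8 s, in which the tool goes at most 62.5 mm and 10.7 degrees, less where a joint would pass 70% of its speed; a pose out of reach is approached as far as the arm can. A call is refused whole if a number of a shift passes 62.5 or a number of a turn 10.7, either way. A call with a gripper value outside its range is refused whole. The fingers move at their own pace and stop on an object; "newtons" is the grip in N (left out, the last holds). Time passes only in rows, so rows that do not move let the fingers close. It gives the time, the measured TCP pose, the force, the opening and the grip force at its end, in the units of the state.
- arm.read_state(): the state, without advancing time (a new reading comes with each control period).
- arm.snapshot(name): name is "side" or "top"; returns the picture (480x640x3 uint8, blue, green, red); there is no depth.
- arm.camera_model(name): a dict with "fx", "fy", "cx", "cy" (pixels), "R" (3x3) and "t" (3): a world point X has camera coordinates R X + t. Camera axes: x right, y down, z forward; pixel columns grow to the right and rows downward; lengths in mm; the calibration is good to about 2 mm. A picture is of the moment at which its call begins. camera_model takes no time and is no camera call.
- arm.hand_in(): hands the job in; it is judged then, once.
The state is a dict: "t": time; "joint_pos": joint angles; "qvel": joint speeds; "effort": joint torques, N m; "position": TCP position; "eef_rot": TCP orientation; "contact_force": force on the tool from outside, world axes, zero at the start; "moment": the same for the moment, N m; "gripper_width": finger opening in mm; "grasp_force": force on a finger pad.
Only numpy, scipy, OpenCV 4.12 (cv2) and the standard library are available. Lean on these libraries where they do the work, as an engineer would, in place of code of your own. Each camera call takes 0.05 s, during which the arm holds its last target. There are 200 camera calls.

## Working session

There is one attempt and no reset: what is moved stays moved. The work goes in short steps, Python scripts to look and compute and a tool call to move; the robot and the scene stay as the last step left them, time stands still between calls to the robot, and variables do not carry over. Pictures are saved under pics/ and viewed, at most 10 in all, crops included, and the job is handed in when it is done.

Besides the shell and the picture viewer there is one more tool, called after "Call:" as name(argument=value, ...), one argument or row to a line, values as JSON. send_rows: Moves the arm, as the interface text tells. Its arguments: {"type":"object","properties":{"slide":{"type":"array","items":{"type":"array","items":{"type":"number"}}},"delta_rot":{"type":"array","items":{"type":"array","items":{"type":"number"}}},"gripper":{"type":"array","items":{"type":"number"}},"newtons":{"type":"number"}},"required":["slide","delta_rot","gripper"]}

```bash
mkdir -p pics
python3 - <<'E'
from cell import arm
import cv2, numpy as np
for n in("top","side"):
    im=arm.snapshot(n); cv2.imwrite(f"pics/{n}0.png",im)
    m=arm.camera_model(n); print(n,m["fx"],m["cx"],m["cy"],np.round(m["R"],3).tolist(),np.round(m["t"],1), np.round(-np.array(m["R"]).T@m["t"],0))
s=arm.read_state();print(s["t"],s["position"],s["eef_rot"],s["contact_force"],s["gripper_width"])
E
```

```text
top 482.84452313827086 317.05335773777927 234.984996835137 [[-0.024, -1.0, 0.01], [-0.995, 0.023, -0.096], [0.096, -0.012, -0.995]] [  89.4  588.9 1129.2] [ 480.   89. 1180.]
side 491.2150556836032 314.0856027675602 238.07222422257698 [[0.967, -0.255, -0.022], [-0.172, -0.585, -0.793], [0.189, 0.77, -0.609]] [-551.9  224.8 1063.3] [ 371. -828.  814.]
0.1 [251.63126064 598.76055543 238.18839325] [-2.55843136e-04  1.97628729e-01  9.80276508e-01 -8.87102707e-04] [-0.87214499  0.75605692 -0.54208548] 85.52549855410014
```

View pics/top0.png

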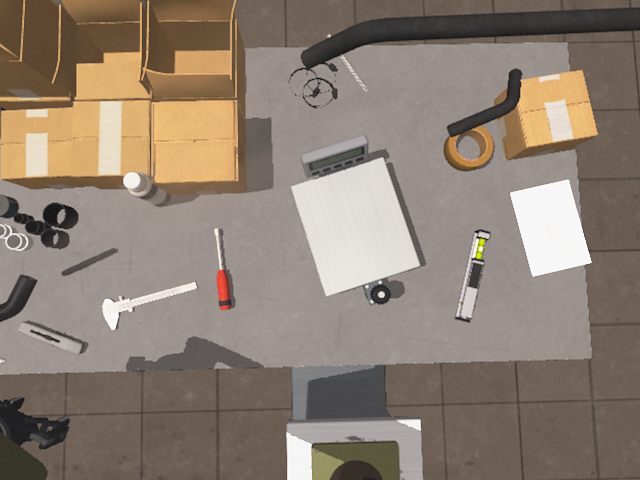

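View pics/side0.png

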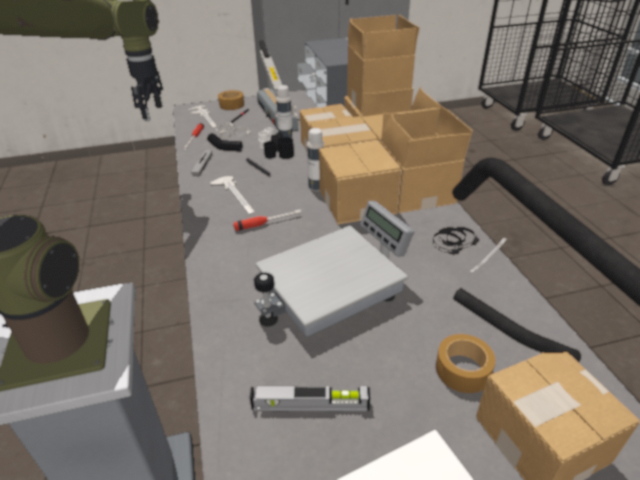

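The top view shows the plate around (358,228), the knob at (378,292) and the level at (474,275), with its vial end toward the back at (482,247). The nut driver and caliper are on the left. I'll measure these now.

```bash
cat > h.py <<'E'
import cv2, numpy as np
from cell import arm
def ray(n,p,z):
    m=arm.camera_model(n);R=np.array(m["R"]);c=-R.T@np.array(m["t"])
    d=R.T@np.array([(p[0]-m["cx"])/m["fx"],(p[1]-m["cy"])/m["fy"],1]);return c+d*(z-c[2])/d[2]
def proj(n,X):
    m=arm.camera_model(n);q=np.array(m["R"])@X+m["t"];return np.array([m["fx"]*q[0]/q[2]+m["cx"],m["fy"]*q[1]/q[2]+m["cy"]])
def big(mask,box):
    x0,y0,x1,y1=box;k=np.zeros_like(mask);k[y0:y1,x0:x1]=mask[y0:y1,x0:x1]
    c=max(cv2.findContours(k,cv2.RETR_EXTERNAL,cv2.CHAIN_APPROX_NONE)[0],key=cv2.contourArea);return c
E
python3 - <<'E'
from h import *
im=cv2.imread("pics/top0.png");hsv=cv2.cvtColor(im,cv2.COLOR_BGR2HSV)
si=cv2.imread("pics/side0.png");hs=cv2.cvtColor(si,cv2.COLOR_BGR2HSV)
def show(t,n,c,z):
    r=cv2.minAreaRect(c);print(t,n,np.round(r[0],1),np.round(r[1],1),"->",np.round(ray(n,r[0],z),1));return r
pl=big(cv2.inRange(hsv,(0,0,170),(180,40,255)),(280,150,435,305))
r=show("plate","top",pl,75)
C=np.array([ray("top",p,75)[:2] for p in cv2.boxPoints(r)]);print(np.round(C,1).tolist(),[np.round(np.linalg.norm(C[i]-C[i-1]),1) for i in range(4)],[np.round(np.degrees(np.arctan2(*(C[i]-C[i-1])[::-1])),1) for i in range(4)])
for n,I,H,bp,bv,bk in(("top",im,hsv,(462,255,490,300),(465,228,500,270),(362,278,395,308)),("side",si,hs,(290,380,330,400),(325,385,365,402),(250,268,280,294))):
    a=show("pad",n,big(cv2.inRange(H,(0,0,0),(180,255,75)),bp),40)
    b=show("vial",n,big(cv2.inRange(H,(25,120,90),(45,255,255)),bv),38)
    d=ray(n,b[0],38)-ray(n,a[0],40);print("yaw",np.degrees(np.arctan2(d[1],d[0])),np.hypot(*d[:2]))
    show("knob",n,big(cv2.inRange(H,(0,0,0),(180,255,70)),bk),128 if n=="top" else 115)
E
python3 -c "
import cv2;a=cv2.imread('pics/top0.png')[150:330,280:500];cv2.imwrite('pics/c1.png',cv2.resize(a,None,fx=3.3,fy=3.3,interpolation=2))"
```

```text
plate top [354.1 225.8] [116.7  99.6] -> [605.6  -9.8  75. ]
[[701.5, 139.8], [771.4, -82.5], [510.9, -157.4], [444.6, 60.8]] [np.float64(268.8), np.float64(233.0), np.float64(271.0), np.float64(228.0)] [np.float64(17.1), np.float64(-72.6), np.float64(-163.9), np.float64(106.9)]
pad top [474.6 275.1] [ 8.2 23.5] -> [ 486.  -293.9   40. ]
vial top [479.9 248.5] [ 6.2 20.9] -> [ 548.7 -310.7   38. ]
yaw -15.018250082263345 64.8809474862172
knob top [379.8 293.8] [19.1 18.4] -> [450.2 -55.9 128. ]
pad side [309.  391.5] [ 7. 28.] -> [ 484.4 -294.7   40. ]
vial side [344.5 394.5] [ 7. 27.] -> [ 545.7 -317.1   38. ]
yaw -20.02850252928997 65.28044780351037
knob side [264.  282.5] [18. 17.] -> [448.3 -62.5 115. ]
```

View pics/c1.png

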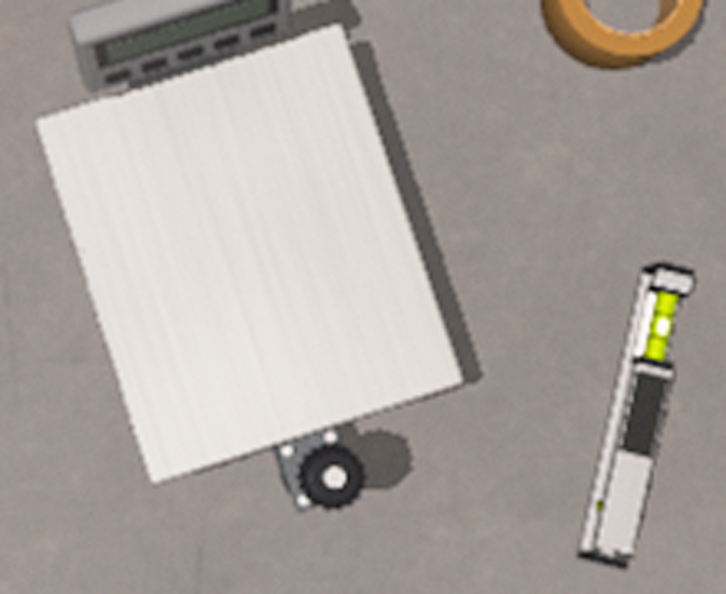

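Call:
send_rows(
  slide=[
    [13, -50, 0],
    [13, -50, 0],
    [13, -50, 0],
    [13, -50, 0],
    [13, -50, 0],
    [13, -50, 0],
    [13, -50, 0],
    [13, -50, 0],
    [13, -50, 0],
    [13, -50, 0],
  ],
  delta_rot=[
    [0, 0, 0.6],
    [0, 0, 0.6],
    [0, 0, 0.6],
    [0, 0, 0.6],
    [0, 0, 0.6],
    [0, 0, 0.6],
    [0, 0, 0.6],
    [0, 0, 0.6],
    [0, 0, 0.6],
    [0, 0, 0.6],
  ],
  gripper=[-1, -1, -1, -1, -1, -1, -1, -1, -1, -1],
)

```text
t: 1.35
position: [381.7, 97.6, 239.0]
eef_rot: [0.0, 0.146, 0.989, 0.0]
contact_force: [0.9, -0.1, -0.5]
gripper_width: 85.8
grasp_force: 0.0
```

Call:
send_rows(
  slide=[
    [13, -50, -5],
    [13, -50, -15],
    [13, -50, -20],
    [13, -50, -20],
    [13, -50, -20],
    [13, -50, -20],
    [13, -50, -20],
    [13, -43, -20],
    [0, 0, 0],
    [0, 0, 0],
  ],
  delta_rot=[
    [0, 0, 0],
    [0, 0, 0],
    [0, 0, 0],
    [0, 0, 0],
    [0, 0, 0],
    [0, 0, 0],
    [0, 0, 0],
    [0, 0, 0],
    [0, 0, 0],
    [0, 0, 0],
  ],
  gripper=[-1, -1, -1, -1, -1, -1, -1, -1, -1, -1],
)

```text
t: 2.6
position: [485.4, -293.3, 98.9]
eef_rot: [-0.001, 0.146, 0.989, 0.0]
contact_force: [-0.1, 0.2, 1.2]
gripper_width: 85.6
grasp_force: 0.0
```

Call:
send_rows(
  slide=[
    [0, 0, -20],
    [0, 0, -20],
    [0, 0, -20],
    [0, 0, -15],
    [0, 0, -5],
    [0, 0, 0],
    [0, 0, 0],
    [0, 0, 0],
    [0, 0, 0],
    [0, 0, 0],
  ],
  delta_rot=[
    [0, 0, 0],
    [0, 0, 0],
    [0, 0, 0],
    [0, 0, 0],
    [0, 0, 0],
    [0, 0, 0],
    [0, 0, 0],
    [0, 0, 0],
    [0, 0, 0],
    [0, 0, 0],
  ],
  gripper=[-1, -1, -1, -1, -1, 0.3, 0.5, 1, 1, 1],
  newtons=40,
)

```text
t: 3.85
position: [486.4, -294.4, 20.2]
eef_rot: [0.001, 0.146, 0.989, -0.001]
contact_force: [-1.5, -0.9, 3.8]
gripper_width: 25.6
grasp_force: 41.2
```

Call:
send_rows(
  slide=[
    [0, 0, 5],
    [0, 0, 20],
    [0, 0, 30],
    [0, 0, 30],
    [0, 0, 30],
    [0, 0, 30],
    [0, 0, 0],
  ],
  delta_rot=[
    [0, 0, 0],
    [0, 0, 0],
    [0, 0, 0],
    [0, 0, 0],
    [0, 0, 0],
    [0, 0, 0],
    [0, 0, 0],
  ],
  gripper=[1, 1, 1, 1, 1, 1, 1],
)

```text
t: 4.72
position: [487.4, -294.8, 168.3]
eef_rot: [0.003, 0.146, 0.989, -0.002]
contact_force: [0.1, 0.4, -4.4]
gripper_width: 24.9
grasp_force: 40.5
```

Run:
```python
from h import *
a=arm.snapshot("side");cv2.imwrite("pics/side1.png",a);cv2.imwrite("pics/c2.png",cv2.resize(a[230:430,200:440],None,fx=3,fy=3))
```

```text
(no output)
```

View pics/c2.png

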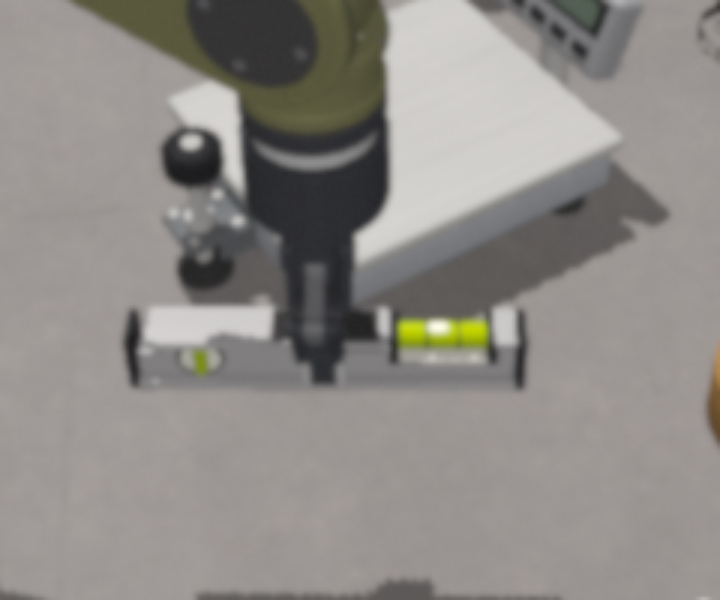

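Call:
send_rows(
  slide=[
    [10, 25, 0],
    [15, 35, 0],
    [15, 35, 0],
    [15, 35, 0],
    [15, 35, 0],
    [15, 35, 0],
    [15, 35, 0],
    [15, 35, 0],
    [5, 15, -20],
    [0, 0, -20],
  ],
  delta_rot=[
    [0, 0, 3],
    [0, 0, 4],
    [0, 0, 4],
    [0, 0, 4],
    [0, 0, 4],
    [0, 0, 4],
    [0, 0, 4],
    [0, 0, 4],
    [0, 0, 2.5],
    [0, 0, 0],
  ],
  gripper=[1, 1, 1, 1, 1, 1, 1, 1, 1, 1],
)

```text
t: 6.02
position: [604.5, -8.1, 121.2]
eef_rot: [-0.002, -0.146, 0.989, 0.0]
contact_force: [0.5, -0.4, -3.6]
gripper_width: 25.5
grasp_force: 40.4
```

Call:
send_rows(
  slide=[
    [0, 0, -12],
    [0, 0, -8],
    [0, 0, -4],
    [0, 0, 0],
    [0, 0, 0],
  ],
  delta_rot=[
    [0, 0, 0],
    [0, 0, 0],
    [0, 0, 0],
    [0, 0, 0],
    [0, 0, 0],
  ],
  gripper=[1, 1, 1, 1, 1],
)

```text
t: 6.65
position: [606.4, -9.0, 101.2]
eef_rot: [0.001, -0.145, 0.989, -0.0]
contact_force: [0.4, -1.2, -2.1]
gripper_width: 25.4
grasp_force: 40.4
```

Run:
```python
from h import *
a=arm.snapshot("side");b=arm.snapshot("top");o=np.vstack([cv2.resize(a[180:340,220:440],None,fx=2.7,fy=2.7)[:300],cv2.resize(b[140:310,260:460],None,fx=2.97,fy=2.97)[150:450]])
cv2.imwrite("pics/side2.png",a);cv2.imwrite("pics/top2.png",b);cv2.imwrite("pics/c3.png",cv2.resize(b[140:310,260:460],None,fx=3,fy=3))
s=arm.read_state();print(s["t"],s["position"],s["eef_rot"],s["contact_force"])
```

```text
6.75 [606.30123493  -8.86535821 101.11827306] [ 6.73438584e-04 -1.45274120e-01  9.89391198e-01 -1.85699650e-04] [ 0.06507424 -0.30173956 -3.38384799]
```

View pics/side2.png

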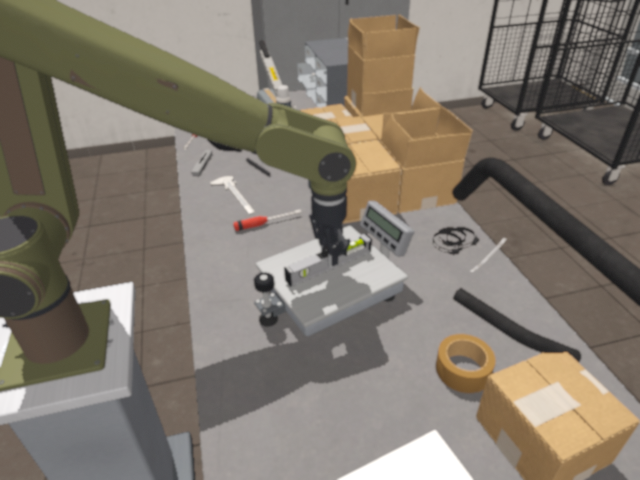

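The level is lined up over the middle of the plate, still hanging about 6 mm above it, with the vial visible at (357,243). I'll lower it gently.

Call:
send_rows(
  slide=[
    [0, 0, -1.5],
    [0, 0, -1],
    [0, 0, -1],
    [0, 0, -1],
    [0, 0, 0],
  ],
  delta_rot=[
    [0, 0, 0],
    [0, 0, 0],
    [0, 0, 0],
    [0, 0, 0],
    [0, 0, 0],
  ],
  gripper=[1, 1, 1, 1, 1],
)

```text
t: 7.38
position: [605.7, -8.8, 95.6]
eef_rot: [-0.0, -0.145, 0.989, 0.0]
contact_force: [0.0, -0.8, -3.5]
gripper_width: 25.4
grasp_force: 40.4
```

Call:
send_rows(
  slide=[
    [0, 0, -0.7],
    [0, 0, -0.7],
    [0, 0, 0],
  ],
  delta_rot=[
    [0, 0, 0],
    [0, 0, 0],
    [0, 0, 0],
  ],
  gripper=[1, 1, 1],
)

```text
t: 7.75
position: [606.0, -8.8, 94.9]
eef_rot: [0.0, -0.145, 0.989, -0.0]
contact_force: [-2.1, -0.0, -1.5]
gripper_width: 25.3
grasp_force: 40.9
```

Call:
send_rows(
  slide=[
    [0, 0, -0.5],
    [0, 0, 0],
  ],
  delta_rot=[
    [0, 0, 0],
    [0, 0, 0],
  ],
  gripper=[1, 1],
)

```text
t: 8.0
position: [606.0, -8.8, 94.6]
eef_rot: [0.0, -0.145, 0.989, -0.0]
contact_force: [-3.3, -0.4, 2.9]
gripper_width: 25.5
grasp_force: 41.3
```

Call:
send_rows(
  slide=[
    [0, 0, 0],
    [0, 0, 0],
    [0, 0, 0],
    [0, 0, 10],
    [0, 0, 20],
    [0, 0, 25],
    [0, 0, 25],
    [-30, -9, 0],
    [-40, -12, 0],
  ],
  delta_rot=[
    [0, 0, 0],
    [0, 0, 0],
    [0, 0, 0],
    [0, 0, 0],
    [0, 0, 0],
    [0, 0, 0],
    [0, 0, 10],
    [0, 0, 10],
    [0, 0, 10],
  ],
  gripper=[0.2, 0, -0.2, -0.2, -0.2, -0.2, -0.2, -0.6, -1],
)

```text
t: 9.12
position: [536.4, -30.0, 176.7]
eef_rot: [0.002, -0.399, 0.917, -0.001]
contact_force: [-0.8, -0.7, 0.9]
gripper_width: 83.8
grasp_force: 0.0
```

Call:
send_rows(
  slide=[
    [-40, -12, 0],
    [-37, -12, 0],
    [-10, -4, 0],
    [0, 0, 0],
    [0, 0, 0],
    [0, 0, 0],
  ],
  delta_rot=[
    [0, 0, 10],
    [0, 0, 0],
    [0, 0, 0],
    [0, 0, 0],
    [0, 0, 0],
    [0, 0, 0],
  ],
  gripper=[-1, -1, -1, -1, -1, -1],
)

```text
t: 9.88
position: [449.6, -57.6, 174.1]
eef_rot: [0.0, -0.475, 0.88, 0.0]
contact_force: [0.8, -0.2, 0.1]
gripper_width: 85.8
grasp_force: 0.0
```

Run:
```python
from h import *
a=arm.snapshot("side");b=arm.snapshot("top");cv2.imwrite("pics/side3.png",a);cv2.imwrite("pics/top3.png",b)
o=np.zeros((600,800,3),np.uint8);o[:,:400]=cv2.resize(a[215:290,325:375],(400,600),interpolation=2);o[:,400:]=cv2.resize(b[170:245,325:375],(400,600),interpolation=2)
cv2.imwrite("pics/c4.png",o)
s=arm.read_state();print(s["t"],s["position"],s["eef_rot"],s["joint_pos"])
```

```text
9.975 [449.28530662 -57.56536281 173.8100837 ] [-1.81186526e-04 -4.75174331e-01  8.79891636e-01  1.78163693e-04] [-2.46054186e-01 -2.80434169e-01  2.14239566e+00  1.89707563e-05
  1.28013905e+00 -2.80718029e+00]
```

View pics/c4.png

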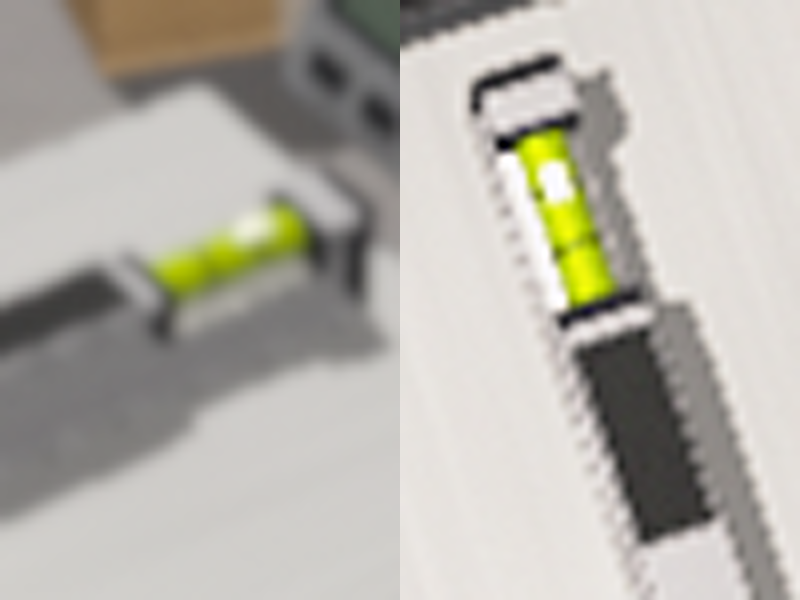

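Call:
send_rows(
  slide=[
    [0, 0, -20],
    [0, 0, -25],
    [0, 0, -16],
    [0, 0, -6],
    [0, 0, 0],
    [0, 0, 0],
    [0, 0, 0],
    [0, 0, 0],
    [0, 0, 0],
  ],
  delta_rot=[
    [0, 0, 0],
    [0, 0, 0],
    [0, 0, 0],
    [0, 0, 0],
    [0, 0, 0],
    [0, 0, 0],
    [0, 0, 0],
    [0, 0, 0],
    [0, 0, 0],
  ],
  gripper=[-1, -1, -1, -1, -0.3, -0.1, 0.2, 0.2, 0.2],
  newtons=30,
)

```text
t: 11.1
position: [449.8, -58.1, 108.2]
eef_rot: [0.001, -0.475, 0.88, -0.001]
contact_force: [1.4, -0.6, 5.2]
gripper_width: 41.1
grasp_force: 31.7
```

Good grip with little side force. I'll turn it 90° clockwise.

Call:
send_rows(
  slide=[
    [0, 0, 0],
    [0, 0, 0],
    [0, 0, 0],
    [0, 0, 0],
    [0, 0, 0],
    [0, 0, 0],
    [0, 0, 0],
    [0, 0, 0],
    [0, 0, 0],
    [0, 0, 0],
  ],
  delta_rot=[
    [0, 0, -10],
    [0, 0, -10],
    [0, 0, -10],
    [0, 0, -10],
    [0, 0, -10],
    [0, 0, -10],
    [0, 0, -10],
    [0, 0, -10],
    [0, 0, -10],
    [0, 0, 0],
  ],
  gripper=[0.2, 0.2, 0.2, 0.2, 0.2, 0.2, 0.2, 0.2, 0.2, 0.2],
)

```text
t: 12.35
position: [449.9, -58.6, 108.2]
eef_rot: [0.002, 0.286, 0.958, -0.001]
contact_force: [0.4, -3.1, 5.8]
gripper_width: 41.1
grasp_force: 31.9
```

Call:
send_rows(
  slide=[
    [0, 0, 0],
    [0, 0, 0],
    [0, 0, 0],
    [0, 0, 0],
    [0, 0, 0],
    [0, 0, 0],
    [0, 0, 0],
    [0, 0, 0],
    [0, 0, 0],
    [0, 0, 0],
  ],
  delta_rot=[
    [0, 0, 0],
    [0, 0, 0],
    [0, 0, 0],
    [0, 0, 0],
    [0, 0, 0],
    [0, 0, 0],
    [0, 0, 0],
    [0, 0, 0],
    [0, 0, 0],
    [0, 0, 0],
  ],
  gripper=[0.2, 0.2, 0.2, 0.2, 0.2, 0.2, 0.2, 0.2, 0.2, 0.2],
)

```text
t: 13.6
position: [449.9, -58.5, 108.1]
eef_rot: [0.002, 0.285, 0.958, -0.001]
contact_force: [0.4, -3.7, 5.6]
gripper_width: 41.1
grasp_force: 31.9
```

```bash
cat >> h.py <<'E'
def bubble(n,im,box,yaw=16.7,up=8):
    """bubble offset (mm) from the middle of the green vial, along the level's +x; vial length in mm"""
    x0,y0,x1,y1=box;c=cv2.resize(im[y0:y1,x0:x1],None,fx=up,fy=up,interpolation=cv2.INTER_CUBIC);h=cv2.cvtColor(c,cv2.COLOR_BGR2HSV)
    g=cv2.inRange(h,(22,110,70),(48,255,255));cs=big(g,(0,0,g.shape[1],g.shape[0]))
    hull=np.zeros_like(g);cv2.fillConvexPoly(hull,cv2.convexHull(np.vstack([k for k in cv2.findContours(g,0,1)[0] if cv2.contourArea(k)>300])),255)
    X=np.array([670,10,113.]);u=np.array([np.cos(np.radians(yaw)),np.sin(np.radians(yaw)),0])
    d=proj(n,X+5*u)-proj(n,X-5*u);s=np.hypot(*d)/10;d/=np.hypot(*d)
    ys,xs=np.nonzero(hull);t=((xs+.5)*d[0]+(ys+.5)*d[1])/up/s
    w=np.clip(200-h[ys,xs,1].astype(float),0,None)*(h[ys,xs,2]>130)
    lo,hi=np.percentile(t,[1,99]);ok=(t>lo+3)&(t<hi-3)
    return round((w[ok]*t[ok]).sum()/w[ok].sum()-(lo+hi)/2,2),round(hi-lo,1)
E
python3 - <<'E'
from h import *
B={"side":(340,235,368,258),"top":(333,182,358,212)}
for k in("3","4"):
    for n in("side","top"):
        if k=="4": im=arm.snapshot(n);cv2.imwrite(f"pics/{n}4.png",im)
        print(k,n,bubble(n,cv2.imread(f"pics/{n}{k}.png"),B[n]))
a,b=cv2.imread("pics/side4.png"),cv2.imread("pics/top4.png")
o=np.zeros((600,800,3),np.uint8);o[:,:400]=cv2.resize(a[215:290,325:375],(400,600),interpolation=2);o[:,400:]=cv2.resize(b[170:245,325:375],(400,600),interpolation=2)
cv2.imwrite("pics/c5.png",o);s=arm.read_state();print(s["t"],s["position"],s["eef_rot"],s["contact_force"])
E
```

```text
3 side (np.float64(5.1), np.float64(49.4))
3 top (np.float64(6.55), np.float64(49.9))
4 side (np.float64(-0.01), np.float64(49.0))
4 top (np.float64(0.06), np.float64(50.1))
13.7 [449.88752312 -58.56821505 108.15987543] [ 1.49434278e-03  2.85139310e-01  9.58484766e-01 -5.41842600e-04] [ 1.09265356 -3.88464434  5.62666799]
```

View pics/c5.png

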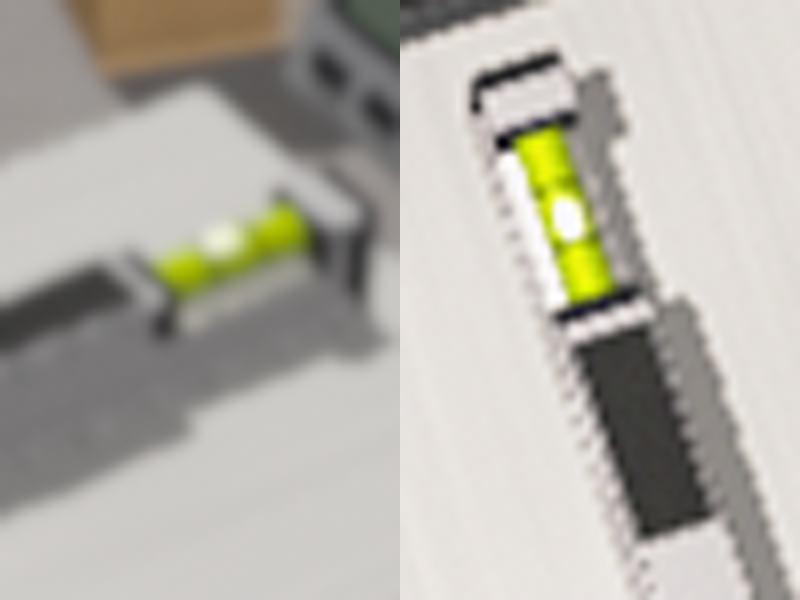

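The bubble is centred with nothing pressing: (568,218) in the crop, between the lines at 187 and 243. The 10 N press will add about 1 mrad, so I'll turn another 11.5° clockwise and then let go.

Call:
send_rows(
  slide=[
    [0, 0, 0],
    [0, 0, 0],
    [0, 0, 0],
    [0, 0, 0],
    [0, 0, 0],
    [0, 0, 0],
    [0, 0, 20],
    [0, 0, 25],
    [0, 0, 25],
    [0, 0, 0],
  ],
  delta_rot=[
    [0, 0, -8],
    [0, 0, -3.5],
    [0, 0, 0],
    [0, 0, 0],
    [0, 0, 0],
    [0, 0, 0],
    [0, 0, 0],
    [0, 0, 0],
    [0, 0, 0],
    [0, 0, 0],
  ],
  gripper=[0.2, 0.2, 0.2, -0.2, -0.35, -0.4, -0.4, -0.4, 0.5, 1],
)

```text
t: 14.95
position: [450.1, -58.0, 178.8]
eef_rot: [0.002, 0.381, 0.925, 0.0]
contact_force: [-1.1, -0.8, -0.7]
gripper_width: 23.6
grasp_force: 0.0
```

Run:
```python
from h import *
b=arm.snapshot("top");cv2.imwrite("pics/top5.png",b);h=cv2.cvtColor(b,cv2.COLOR_BGR2HSV)
r=cv2.minAreaRect(big(cv2.inRange(h,(0,0,0),(180,255,85)),(338,211,368,239)));print(r,ray("top",r[0],115))
s=arm.read_state();print(s["t"],s["position"],s["eef_rot"],s["joint_pos"][5],s["contact_force"],s["gripper_width"])
```

```text
((355.0, 223.49998474121094), (25.10662841796875, 8.825074195861816), 70.70995330810547) [606.09793326  -8.3583308  115.        ]
15.0 [449.09537218 -57.75919178 177.15803325] [5.93037871e-04 3.80854441e-01 9.24634804e-01 1.52021294e-04] -1.036036089271924 [-0.00691297 -0.32284723  0.19575023] 16.625260086649803
```

Call:
send_rows(
  slide=[
    [20, 6, 0],
    [40, 13, 0],
    [40, 12, 0],
    [40, 12, 0],
    [17, 6, -15],
    [0, 0, -20],
    [0, 0, -10],
    [0, 0, 0],
    [0, 0, 0],
  ],
  delta_rot=[
    [0, 0, -5],
    [0, 0, -8],
    [0, 0, -8],
    [0, 0, -7.5],
    [0, 0, 0],
    [0, 0, 0],
    [0, 0, 0],
    [0, 0, 0],
    [0, 0, 0],
  ],
  gripper=[1, 1, 1, 1, 1, 1, 1, 1, 1],
)

```text
t: 16.12
position: [605.7, -9.1, 132.5]
eef_rot: [0.0, 0.597, 0.802, 0.0]
contact_force: [0.5, 0.4, 0.1]
gripper_width: -0.3
grasp_force: 0.0
```

Call:
send_rows(
  slide=[
    [0, 0, -4],
    [0, 0, -2],
    [0, 0, -1],
    [0, 0, -0.7],
    [0, 0, 0],
    [0, 0, 0],
  ],
  delta_rot=[
    [0, 0, 0],
    [0, 0, 0],
    [0, 0, 0],
    [0, 0, 0],
    [0, 0, 0],
    [0, 0, 0],
  ],
  gripper=[1, 1, 1, 1, 1, 1],
)

```text
t: 16.88
position: [605.9, -8.8, 124.3]
eef_rot: [0.0, 0.597, 0.802, 0.0]
contact_force: [-0.2, -0.1, -0.4]
gripper_width: 0.2
grasp_force: 0.0
```

Call:
send_rows(
  slide=[
    [0, 0, -0.5],
    [0, 0, -0.5],
    [0, 0, 0],
  ],
  delta_rot=[
    [0, 0, 0],
    [0, 0, 0],
    [0, 0, 0],
  ],
  gripper=[1, 1, 1],
)

```text
t: 17.25
position: [605.9, -8.8, 123.3]
eef_rot: [0.0, 0.597, 0.802, 0.0]
contact_force: [-0.1, 0.1, 1.3]
gripper_width: -0.0
grasp_force: 0.3
```

Call:
send_rows(
  slide=[
    [0, 0, -0.3],
    [0, 0, -0.3],
    [0, 0, 0],
  ],
  delta_rot=[
    [0, 0, 0],
    [0, 0, 0],
    [0, 0, 0],
  ],
  gripper=[1, 1, 1],
)

```text
t: 17.62
position: [605.9, -8.8, 123.2]
eef_rot: [0.0, 0.597, 0.802, 0.0]
contact_force: [-2.1, 0.6, 5.5]
gripper_width: -0.1
grasp_force: 2.6
```

Call:
send_rows(
  slide=[
    [0, 0, -0.3],
    [0, 0, -0.3],
    [0, 0, 0],
    [0, 0, 0],
    [0, 0, 0],
    [0, 0, 0],
    [0, 0, 0],
    [0, 0, 0],
    [0, 0, 0],
    [0, 0, 0],
  ],
  delta_rot=[
    [0, 0, 0],
    [0, 0, 0],
    [0, 0, 0],
    [0, 0, 0],
    [0, 0, 0],
    [0, 0, 0],
    [0, 0, 0],
    [0, 0, 0],
    [0, 0, 0],
    [0, 0, 0],
  ],
  gripper=[1, 1, 1, 1, 1, 1, 1, 1, 1, 1],
)

```text
t: 18.88
position: [605.9, -8.8, 123.2]
eef_rot: [0.0, 0.597, 0.802, -0.0]
contact_force: [-3.7, -0.4, 7.6]
gripper_width: -0.0
grasp_force: 3.9
```

Call:
send_rows(
  slide=[
    [0, 0, 0],
    [0, 0, 0],
    [0, 0, 0],
    [0, 0, 0],
    [0, 0, 0],
    [0, 0, 0],
    [0, 0, 0],
    [0, 0, 0],
    [0, 0, 0],
    [0, 0, 0],
  ],
  delta_rot=[
    [0, 0, 0],
    [0, 0, 0],
    [0, 0, 0],
    [0, 0, 0],
    [0, 0, 0],
    [0, 0, 0],
    [0, 0, 0],
    [0, 0, 0],
    [0, 0, 0],
    [0, 0, 0],
  ],
  gripper=[1, 1, 1, 1, 1, 1, 1, 1, 1, 1],
)

```text
t: 20.12
position: [605.9, -8.8, 123.2]
eef_rot: [0.0, 0.597, 0.802, -0.0]
contact_force: [-4.6, -0.0, 8.8]
gripper_width: -0.3
grasp_force: 3.9
```

Run:
```python
from h import *
B={"side":(340,235,368,258),"top":(333,182,358,212)}
ims={}
for n in("side","top"):
    im=ims[n]=arm.snapshot(n);cv2.imwrite(f"pics/{n}6.png",im)
    try: print(n,bubble(n,im,B[n]))
    except Exception as e: print(n,e)
a,b=ims["side"],ims["top"]
o=np.zeros((600,800,3),np.uint8);o[:,:400]=cv2.resize(a[215:290,325:375],(400,600),interpolation=2);o[:,400:]=cv2.resize(b[170:245,325:375],(400,600),interpolation=2)
cv2.imwrite("pics/c6.png",o);s=arm.read_state();print(s["t"],s["position"],s["eef_rot"],s["contact_force"])
```

```text
side (np.float64(-0.41), np.float64(49.1))
top max() iterable argument is empty
20.225 [605.89667272  -8.78240995 123.16964151] [ 3.21172814e-05  5.96852149e-01  8.02351239e-01 -2.79718702e-05] [-3.76111977 -0.17910724  6.16886127]
```

View pics/c6.png

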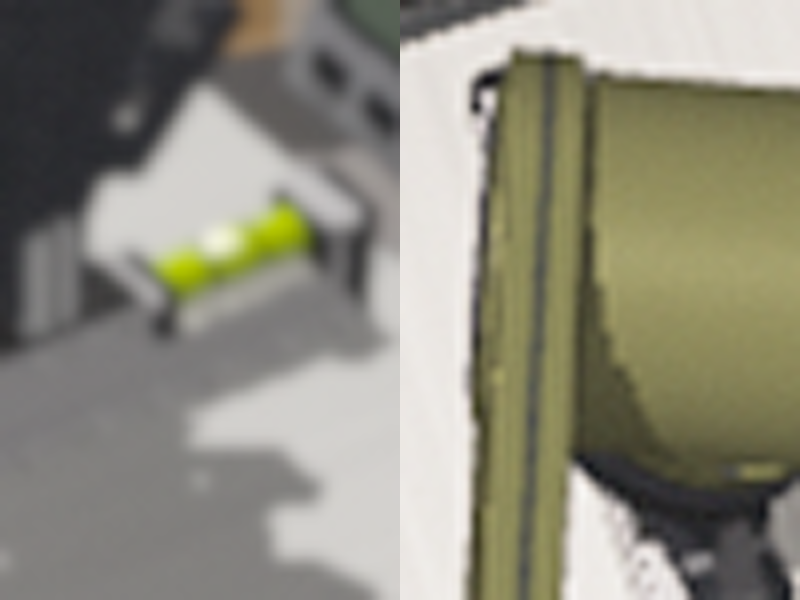

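The side view shows the bubble at about (222,243) in the crop, nearly midway. The arm hides the vial from the top camera. The force is a little low, so I'll press slightly more and ease off the sideways load.

Call:
send_rows(
  slide=[
    [-0.3, 0, -0.3],
    [0, 0, -0.1],
    [0, 0, 0],
    [0, 0, 0],
    [0, 0, 0],
    [0, 0, 0],
    [0, 0, 0],
    [0, 0, 0],
    [0, 0, 0],
    [0, 0, 0],
  ],
  delta_rot=[
    [0, 0, 0],
    [0, 0, 0],
    [0, 0, 0],
    [0, 0, 0],
    [0, 0, 0],
    [0, 0, 0],
    [0, 0, 0],
    [0, 0, 0],
    [0, 0, 0],
    [0, 0, 0],
  ],
  gripper=[1, 1, 1, 1, 1, 1, 1, 1, 1, 1],
)

```text
t: 21.48
position: [605.9, -8.8, 123.1]
eef_rot: [0.0, 0.597, 0.802, 0.0]
contact_force: [-4.5, 0.0, 9.3]
gripper_width: 0.0
grasp_force: 4.4
```

Call:
send_rows(
  slide=[
    [0, 0, 0],
    [0, 0, 0],
    [0, 0, 0],
    [0, 0, 0],
    [0, 0, 0],
    [0, 0, 0],
    [0, 0, 0],
    [0, 0, 0],
    [0, 0, 0],
    [0, 0, 0],
  ],
  delta_rot=[
    [0, 0, 0],
    [0, 0, 0],
    [0, 0, 0],
    [0, 0, 0],
    [0, 0, 0],
    [0, 0, 0],
    [0, 0, 0],
    [0, 0, 0],
    [0, 0, 0],
    [0, 0, 0],
  ],
  gripper=[1, 1, 1, 1, 1, 1, 1, 1, 1, 1],
)

```text
t: 22.72
position: [605.9, -8.8, 123.2]
eef_rot: [0.0, 0.597, 0.802, 0.0]
contact_force: [-4.0, 0.1, 8.6]
gripper_width: -0.2
grasp_force: 4.4
```

```bash
cat > look.py <<'E'
from h import *
# vial profile by geometry: sample saturation along the line through the vial, averaged over frames
fr=[];F=[]
for i in range(8): fr.append(arm.snapshot("side").astype(np.float32));F.append(arm.read_state()["contact_force"])
m=np.mean(fr,0).astype(np.uint8);cv2.imwrite("pics/mean.png",m);B=(340,235,368,258)
print("F",np.round(np.mean(F,0),2),np.round(np.std(F,0),1),arm.read_state()["t"],bubble("side",m,B))
def prof(im):
    u=np.array([np.cos(np.radians(16.7)),np.sin(np.radians(16.7)),0]);v=np.array([-u[1],u[0],0])
    x0,y0,x1,y1=B;h=cv2.cvtColor(im,cv2.COLOR_BGR2HSV);g=cv2.inRange(h,(22,110,70),(48,255,255));c=big(g,B);p=cv2.minAreaRect(c)[0]
    X=ray("side",p,112);t=np.arange(-32,32,1.);out=[]
    for s in t:
        q=[proj("side",X+u*s+v*k) for k in(-2,-1,0,1,2)]
        out.append(cv2.remap(im,np.float32([q])[...,0],np.float32([q])[...,1],1).reshape(-1,3).mean(0))
    return t,np.array(out)
for f in("pics/side3.png","pics/side4.png","pics/mean.png"):
    t,o=prof(cv2.imread(f));b=o[:,0];gr=o[:,1]
    # vial: G-B large at both ends; ends by half crossing; bubble by B peak
    e=gr-b;i=np.nonzero(e>e.max()/2)[0];lo,hi=t[i[0]],t[i[-1]];mid=(lo+hi)/2
    k=(t>lo+2)&(t<hi-2);w=np.where(k,np.clip(b-(b[k].max()+b[k].min())/2,0,None),0);print(f,lo,hi,"bubble",round((w*t).sum()/w.sum()-mid,2))
    if "side3" not in f: print(b.astype(int)[5:60].tolist());print(gr.astype(int)[5:60].tolist())
E
python3 look.py
```

```text
F [-3.99  0.36  9.01] [0.3 0.5 0.6] 23.125 (np.float64(-0.35), np.float64(49.1))
pics/side3.png -22.0 24.0 bubble 8.95
pics/side4.png -23.0 23.0 bubble -2.6
[114, 97, 80, 61, 45, 31, 18, 10, 4, 1, 1, 0, 1, 5, 13, 23, 36, 48, 60, 74, 86, 94, 100, 103, 105, 105, 103, 100, 92, 83, 71, 58, 47, 34, 25, 17, 12, 8, 5, 4, 3, 3, 2, 1, 0, 0, 2, 6, 15, 26, 40, 54, 70, 88, 105]
[131, 129, 132, 138, 147, 156, 164, 170, 173, 175, 176, 176, 176, 174, 172, 169, 166, 164, 164, 167, 171, 175, 179, 183, 185, 187, 187, 186, 184, 182, 178, 174, 170, 166, 162, 161, 162, 164, 167, 170, 172, 174, 175, 175, 174, 173, 169, 164, 158, 149, 138, 128, 120, 117, 121]
pics/mean.png -23.0 23.0 bubble -3.05
[117, 100, 81, 63, 46, 30, 17, 10, 4, 1, 1, 0, 1, 6, 15, 29, 45, 59, 71, 85, 95, 102, 106, 108, 109, 108, 105, 101, 93, 83, 71, 58, 46, 34, 25, 18, 13, 9, 5, 3, 3, 3, 2, 1, 0, 0, 1, 5, 13, 25, 39, 55, 72, 91, 108]
[135, 133, 136, 143, 151, 161, 168, 174, 178, 180, 181, 181, 181, 179, 176, 174, 171, 169, 169, 172, 176, 180, 185, 188, 190, 191, 191, 190, 188, 186, 182, 179, 174, 170, 167, 166, 166, 168, 172, 175, 177, 179, 180, 179, 178, 177, 173, 169, 162, 153, 142, 132, 124, 121, 125]
```

```bash
cat > cal.py <<'E'
from h import *
def prof(n,im,box,yaw,z):
    u=np.array([np.cos(np.radians(yaw)),np.sin(np.radians(yaw)),0]);v=np.array([-u[1],u[0],0])
    h=cv2.cvtColor(im,cv2.COLOR_BGR2HSV);c=big(cv2.inRange(h,(22,110,70),(48,255,255)),box);X=ray(n,cv2.minAreaRect(c)[0],z)
    t=np.arange(-30,30,.5);q=np.float32([[proj(n,X+u*s+v*k) for k in(-2,-1,0,1,2)] for s in t])
    return t,cv2.remap(im,q[...,0],q[...,1],cv2.INTER_CUBIC).astype(float).mean(1)
def meas(n,f,box,yaw,z):
    t,o=prof(n,cv2.imread(f),box,yaw,z);b,g=o[:,0],o[:,1];e=g-b;i=np.nonzero(e>e.max()/2)[0];lo,hi=t[i[0]],t[i[-1]]
    k=(t>lo+4)&(t<hi-4);th=(b[k].max()+b[k].min())/2;j=t[k&(b>th)]
    m=(lo+hi)/2
    d=[(lambda s:round(t[s][np.argmin(g[s])],1))((t>m+a-5)&(t<m+a+5)) for a in(-8.5,8.5)]
    print(f,"ends",lo,hi,"lines",d,"mid",np.mean(d),m,"bubble",j.min(),j.max(),j.mean())
if __name__=="__main__":
    S=(340,235,368,258);T=(333,182,358,212)
    meas("top","pics/top0.png",(465,228,500,270),-16.8,38);meas("side","pics/side0.png",(325,385,365,402),-16.8,38)
    for k in "34": meas("top",f"pics/top{k}.png",T,16.7,113);meas("side",f"pics/side{k}.png",S,16.7,113)
    meas("top","pics/top5.png",T,16.7,113);meas("side","pics/mean.png",S,16.7,113)
E
python3 cal.py
```

```text
pics/top0.png ends -24.5 24.0 lines [np.float64(-8.5), np.float64(9.0)] mid 0.25 -0.25 bubble -5.5 6.0 0.25
pics/side0.png ends -23.5 24.5 lines [np.float64(-8.0), np.float64(9.5)] mid 0.75 0.5 bubble -5.5 6.5 0.5
pics/top3.png ends -24.0 24.0 lines [np.float64(-8.5), np.float64(4.0)] mid -2.25 0.0 bubble 4.5 16.0 10.25Traceback (most recent call last):
  File "cal.py", line 16, in <module>
    for k in "34": meas("top",f"pics/top{k}.png",T,16.7,113);meas("side",f"pics/side{k}.png",S,16.7,113)
                                                             ~~~~^^^^^^^^^^^^^^^^^^^^^^^^^^^^^^^^^^^^^^^
  File "cal.py", line 8, in meas
    t,o=prof(n,cv2.imread(f),box,yaw,z);b,g=o[:,0],o[:,1];e=g-b;i=np.nonzero(e>e.max()/2)[0];lo,hi=t[i[0]],t[i[-1]]
        ~~~~^^^^^^^^^^^^^^^^^^^^^^^^^^^
  File "cal.py", line 5, in prof
    t=np.arange(-30,30,.5);q=np.float32([[proj(n,X+u*s+v*k) for k in(-2,-1,0,1,2)] for s in t])
                                          ~~~~^^^^^^^^^^^^^
  File "h.py", line 7, in proj
    m=arm.camera_model(n);q=np.array(m["R"])@X+m["t"];return np.array([m["fx"]*q[0]/q[2]+m["cx"],m["fy"]*q[1]/q[2]+m["cy"]])
ValueError: time passes only in moves, steps and waits
```

```bash
sed -i 's/arm.camera_model(n)/CM(n)/; s/^def ray/from functools import lru_cache\nCM=lru_cache(None)(arm.camera_model)\ndef ray/' h.py; python3 cal.py; python3 -c "
from cell import arm;s=arm.read_state();print(s['t'],s['contact_force'])"
```

```text
pics/top0.png ends -24.5 24.0 lines [np.float64(-8.5), np.float64(9.0)] mid 0.25 -0.25 bubble -5.5 6.0 0.25
pics/side0.png ends -23.5 24.5 lines [np.float64(-8.0), np.float64(9.5)] mid 0.75 0.5 bubble -5.5 6.5 0.5
pics/top3.png ends -24.0 24.0 lines [np.float64(-8.5), np.float64(4.0)] mid -2.25 0.0 bubble 4.5 16.0 10.25
pics/side3.png ends -22.5 24.5 lines [np.float64(-8.0), np.float64(9.5)] mid 0.75 1.0 bubble 3.5 16.0 9.75
pics/top4.png ends -24.0 24.0 lines [np.float64(-8.5), np.float64(9.0)] mid 0.25 0.0 bubble -7.5 4.5 -1.5
pics/side4.png ends -23.5 23.0 lines [np.float64(-9.5), np.float64(8.0)] mid -0.75 -0.25 bubble -9.0 4.0 -2.5
pics/top5.png ends -24.5 24.5 lines [np.float64(-9.0), np.float64(8.5)] mid -0.25 0.0 bubble -8.5 3.0 -2.75
pics/mean.png ends -23.5 23.5 lines [np.float64(-9.5), np.float64(8.0)] mid -0.75 0.0 bubble -10.0 4.0 -3.0
23.125 [-3.70387552 -0.09092504  8.44739676]
```

Checked against the bench pictures, where the bubble reads zero, the pressed bubble is about 2 mm toward −x. The knob is slightly over-turned, so I'll go back and turn it about 14.5° counter-clockwise.

Call:
send_rows(
  slide=[
    [0, 0, 5.3],
    [0, 0, 20],
    [0, 0, 30],
    [-37, -12, 0],
    [-40, -12, 0],
    [-40, -12, 0],
    [-40, -13, 0],
    [0, 0, 0],
    [0, 0, 0],
    [0, 0, -15],
  ],
  delta_rot=[
    [0, 0, 0],
    [0, 0, 0],
    [0, 0, 10],
    [0, 0, 10],
    [0, 0, 10],
    [0, 0, 10],
    [0, 0, 10],
    [0, 0, 10],
    [0, 0, 0],
    [0, 0, 0],
  ],
  gripper=[1, 1, 1, 0, -1, -1, -1, -1, -1, -1],
)

```text
t: 24.38
position: [450.1, -58.0, 163.4]
eef_rot: [0.002, 0.117, 0.993, -0.0]
contact_force: [1.1, -0.4, -0.5]
gripper_width: 85.4
grasp_force: 0.0
```

Call:
send_rows(
  slide=[
    [0, 0, -20],
    [0, 0, -20],
    [0, 0, -15],
    [0, 0, 0],
    [0, 0, 0],
    [0, 0, 0],
    [0, 0, 0],
    [0, 0, 0],
  ],
  delta_rot=[
    [0, 0, 0],
    [0, 0, 0],
    [0, 0, 0],
    [0, 0, 0],
    [0, 0, 0],
    [0, 0, 0],
    [0, 0, 0],
    [0, 0, 0],
  ],
  gripper=[-1, -1, -1, -0.3, -0.1, 0.2, 0.2, 0.2],
)

```text
t: 25.38
position: [449.2, -58.3, 108.0]
eef_rot: [0.001, 0.116, 0.993, -0.0]
contact_force: [-1.6, -2.0, 5.2]
gripper_width: 41.1
grasp_force: 31.0
```

Call:
send_rows(
  slide=[
    [0, 0, 0],
    [0, 0, 0],
    [0, 0, 0],
    [0, 0, 0],
    [0, 0, 0],
  ],
  delta_rot=[
    [0, 0, 7],
    [0, 0, 7.5],
    [0, 0, 0],
    [0, 0, 0],
    [0, 0, 0],
  ],
  gripper=[0.2, 0.2, 0.2, 0.2, 0.2],
)

```text
t: 26.0
position: [449.2, -58.4, 108.0]
eef_rot: [0.001, -0.01, 1.0, -0.001]
contact_force: [-1.0, -3.9, 6.2]
gripper_width: 40.8
grasp_force: 31.3
```

Call:
send_rows(
  slide=[
    [0, 0, 0],
    [0, 0, 0],
    [0, 0, 0],
    [0, 0, 20],
    [0, 0, 25],
    [0, 0, 25],
    [0, 0, 0],
    [0, 0, 0],
    [0, 0, 0],
    [0, 0, 0],
  ],
  delta_rot=[
    [0, 0, 0],
    [0, 0, 0],
    [0, 0, 0],
    [0, 0, 0],
    [0, 0, -10],
    [0, 0, -10],
    [0, 0, -10],
    [0, 0, -10],
    [0, 0, -10],
    [0, 0, 0],
  ],
  gripper=[-0.2, -0.35, -0.4, -0.4, -0.4, 0.5, 1, 1, 1, 1],
)

```text
t: 27.25
position: [448.4, -57.6, 176.7]
eef_rot: [-0.0, 0.412, 0.911, 0.0]
contact_force: [0.6, -0.2, -0.3]
gripper_width: -0.1
grasp_force: 0.0
```

```bash
cat > l2.py <<'E'
from cal import *
import sys
ns=sys.argv[2:]
for n in ns:
    f=[];F=[]
    for i in range(4): f.append(arm.snapshot(n).astype(float));F.append(arm.read_state()["contact_force"])
    p=f"pics/{n}{sys.argv[1]}.png";cv2.imwrite(p,np.mean(f,0).astype(np.uint8));meas(n,p,{"side":(340,235,368,258),"top":(333,182,358,212)}[n],16.7,113)
    print(np.round(np.mean(F,0),2),arm.read_state()["t"])
E
python3 l2.py 7 top side
```

```text
pics/top7.png ends -24.0 24.0 lines [np.float64(-8.5), np.float64(9.0)] mid 0.25 0.0 bubble -7.5 4.5 -1.5
[-0.02  0.26  0.22] 27.45
pics/side7.png ends -23.5 23.5 lines [np.float64(-9.5), np.float64(8.0)] mid -0.75 0.0 bubble -9.5 4.0 -2.75
[-0.32  0.19  0.05] 27.65
```

Call:
send_rows(
  slide=[
    [20, 6, 0],
    [40, 13, 0],
    [40, 12, 0],
    [40, 12, 0],
    [17, 6, -15],
    [0, 0, -20],
    [0, 0, -10],
    [0, 0, -4],
    [0, 0, -2],
    [0, 0, 0],
  ],
  delta_rot=[
    [0, 0, -8],
    [0, 0, -8],
    [0, 0, -8],
    [0, 0, -0.5],
    [0, 0, 0],
    [0, 0, 0],
    [0, 0, 0],
    [0, 0, 0],
    [0, 0, 0],
    [0, 0, 0],
  ],
  gripper=[1, 1, 1, 1, 1, 1, 1, 1, 1, 1],
)

```text
t: 28.9
position: [605.6, -9.0, 126.6]
eef_rot: [0.0, 0.597, 0.802, 0.0]
contact_force: [-0.4, 0.4, 0.5]
gripper_width: 0.1
grasp_force: 0.0
```

Call:
send_rows(
  slide=[
    [0, 0, -1],
    [0, 0, -0.7],
    [0, 0, -0.5],
    [0, 0, -0.5],
    [0, 0, 0],
    [0, 0, 0],
  ],
  delta_rot=[
    [0, 0, 0],
    [0, 0, 0],
    [0, 0, 0],
    [0, 0, 0],
    [0, 0, 0],
    [0, 0, 0],
  ],
  gripper=[1, 1, 1, 1, 1, 1],
)

```text
t: 29.65
position: [605.5, -8.8, 123.2]
eef_rot: [-0.0, 0.597, 0.802, -0.0]
contact_force: [0.2, 0.3, 0.5]
gripper_width: -0.2
grasp_force: 0.0
```

Call:
send_rows(
  slide=[
    [0, 0, -0.3],
    [-0.2, 0, -0.3],
    [-0.2, 0, -0.3],
    [-0.2, 0, -0.3],
    [0, 0, 0],
    [0, 0, 0],
  ],
  delta_rot=[
    [0, 0, 0],
    [0, 0, 0],
    [0, 0, 0],
    [0, 0, 0],
    [0, 0, 0],
    [0, 0, 0],
  ],
  gripper=[1, 1, 1, 1, 1, 1],
)

```text
t: 30.4
position: [605.5, -8.8, 123.1]
eef_rot: [0.001, 0.597, 0.802, 0.0]
contact_force: [-1.2, 0.7, 4.7]
gripper_width: -0.2
grasp_force: 2.7
```

Call:
send_rows(
  slide=[
    [-0.2, 0, -0.3],
    [-0.2, 0, -0.3],
    [0, 0, 0],
    [0, 0, 0],
    [0, 0, 0],
    [0, 0, 0],
    [0, 0, 0],
  ],
  delta_rot=[
    [0, 0, 0],
    [0, 0, 0],
    [0, 0, 0],
    [0, 0, 0],
    [0, 0, 0],
    [0, 0, 0],
    [0, 0, 0],
  ],
  gripper=[1, 1, 1, 1, 1, 1, 1],
)

```text
t: 31.28
position: [605.5, -8.8, 123.0]
eef_rot: [0.001, 0.597, 0.802, 0.001]
contact_force: [-0.9, -0.5, 7.2]
gripper_width: 0.0
grasp_force: 3.4
```

Call:
send_rows(
  slide=[
    [-0.1, 0, -0.3],
    [-0.2, 0, -0.3],
    [0, 0, 0],
    [0, 0, 0],
    [0, 0, 0],
    [0, 0, 0],
    [0, 0, 0],
    [0, 0, 0],
    [0, 0, 0],
    [0, 0, 0],
  ],
  delta_rot=[
    [0, 0, 0],
    [0, 0, 0],
    [0, 0, 0],
    [0, 0, 0],
    [0, 0, 0],
    [0, 0, 0],
    [0, 0, 0],
    [0, 0, 0],
    [0, 0, 0],
    [0, 0, 0],
  ],
  gripper=[1, 1, 1, 1, 1, 1, 1, 1, 1, 1],
)

```text
t: 32.52
position: [605.5, -8.8, 123.0]
eef_rot: [0.001, 0.597, 0.802, 0.001]
contact_force: [-2.0, 0.4, 9.2]
gripper_width: -0.1
grasp_force: 4.3
```

Call:
send_rows(
  slide=[
    [0, 0, 0],
    [0, 0, 0],
    [0, 0, 0],
    [0, 0, 0],
    [0, 0, 0],
    [0, 0, 0],
    [0, 0, 0],
    [0, 0, 0],
    [0, 0, 0],
    [0, 0, 0],
  ],
  delta_rot=[
    [0, 0, 0],
    [0, 0, 0],
    [0, 0, 0],
    [0, 0, 0],
    [0, 0, 0],
    [0, 0, 0],
    [0, 0, 0],
    [0, 0, 0],
    [0, 0, 0],
    [0, 0, 0],
  ],
  gripper=[1, 1, 1, 1, 1, 1, 1, 1, 1, 1],
)

```text
t: 33.78
position: [605.5, -8.8, 123.0]
eef_rot: [0.001, 0.597, 0.802, 0.001]
contact_force: [-1.6, 0.6, 8.0]
gripper_width: 0.1
grasp_force: 4.3
```

```bash
python3 l2.py 8 side; python3 -c "
import cv2;a=cv2.imread('pics/side8.png');cv2.imwrite('pics/c8.png',cv2.resize(a[215:275,300:380],(800,600),interpolation=2))"
```

```text
pics/side8.png ends -23.5 23.0 lines [np.float64(-9.5), np.float64(8.0)] mid -0.75 -0.25 bubble -8.0 6.0 -1.0
[-1.9   0.61  8.51] 33.975
```

View pics/c8.png

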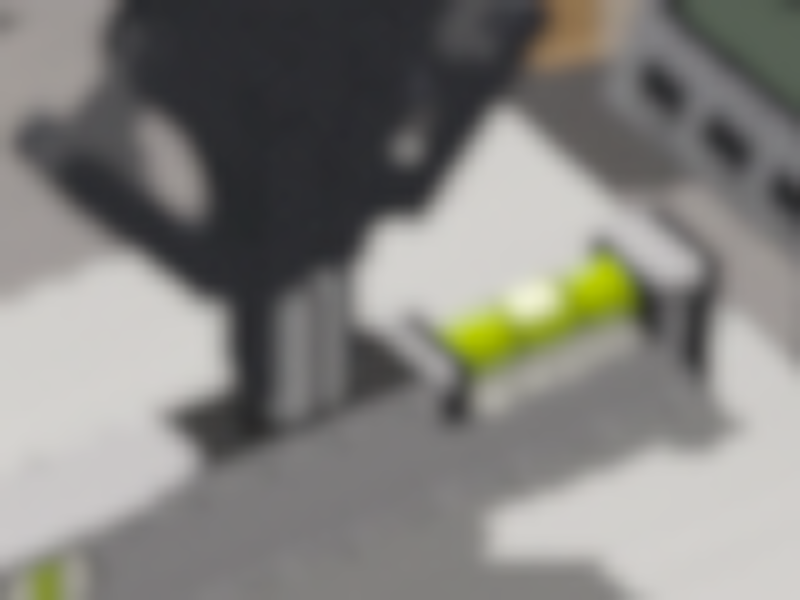

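The bubble reads −0.25 mm from mid-lines at 8.5 N, at about (535,300) between its lines. A touch more push should bring both on target.

Call:
send_rows(
  slide=[
    [-0.2, 0, -0.35],
    [0, 0, 0],
    [0, 0, 0],
    [0, 0, 0],
    [0, 0, 0],
    [0, 0, 0],
    [0, 0, 0],
    [0, 0, 0],
    [0, 0, 0],
    [0, 0, 0],
  ],
  delta_rot=[
    [0, 0, 0],
    [0, 0, 0],
    [0, 0, 0],
    [0, 0, 0],
    [0, 0, 0],
    [0, 0, 0],
    [0, 0, 0],
    [0, 0, 0],
    [0, 0, 0],
    [0, 0, 0],
  ],
  gripper=[1, 1, 1, 1, 1, 1, 1, 1, 1, 1],
)

```text
t: 35.22
position: [605.4, -8.8, 123.0]
eef_rot: [0.001, 0.597, 0.802, 0.001]
contact_force: [-2.3, 0.7, 10.1]
gripper_width: 0.2
grasp_force: 4.8
```

Call:
send_rows(
  slide=[
    [0, 0, 0],
    [0, 0, 0],
    [0, 0, 0],
    [0, 0, 0],
    [0, 0, 0],
    [0, 0, 0],
    [0, 0, 0],
    [0, 0, 0],
  ],
  delta_rot=[
    [0, 0, 0],
    [0, 0, 0],
    [0, 0, 0],
    [0, 0, 0],
    [0, 0, 0],
    [0, 0, 0],
    [0, 0, 0],
    [0, 0, 0],
  ],
  gripper=[1, 1, 1, 1, 1, 1, 1, 1],
)

```text
t: 36.22
position: [605.5, -8.8, 123.0]
eef_rot: [0.002, 0.597, 0.802, 0.001]
contact_force: [-1.8, 0.8, 9.6]
gripper_width: -0.2
grasp_force: 4.8
```

```bash
python3 l2.py 9 side
```

```text
pics/side9.png ends -23.5 23.0 lines [np.float64(-9.0), np.float64(8.0)] mid -0.5 -0.25 bubble -7.0 6.0 -0.5
[-1.86  0.7   9.76] 36.425
```

9.8 N with the bubble at 0.0 mm, so I'll hand in.

```bash
python3 -c "
from cell import arm;print(arm.hand_in())"
```

```text
the job is handed in; nothing more can be done
None
```

The job is handed in at 36.4 s: the spirit level lies front to back on the middle of the plate, the plate is levelled, and the fingers are holding about 9.8 N on the thumb pad with the bubble measured midway between its lines; the hand-in gave no verdict.

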